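# Dock the round sample jars by size

## Robot

A 6-joint arm with a two-finger parallel gripper is mounted at the origin on the work surface. World frame = base frame: x ahead of the robot, y to its left, z up, the work surface at z = 0. Lengths are in m, angles in rad, forces in N, time in s.
With the tool pointing down it reaches from about 0.35 to 0.95 m from the base axis. Payload 17.4 kg.
Tool frame: the origin (TCP) lies on the centre line of the jaws, within the pads' length; the fingertips stand finger_overhang ahead of it and the grasp point (between the pads) lies 3 mm ahead of it (finger_overhang is the distance from the TCP to the fingertips, in m); z points along the fingers, y is the line along which they close (so a half turn about z gives the same grasp; the last joint's range is limited). The gripper opens to 93 mm and grips with 3 to 60 N. Pads are 15 mm wide; open, the fingers measure 128 mm over their backs; the gripper's body (75 mm by 188 mm) begins 65 mm behind the grasp point.
Start: joints at [-1.362, 0.116, 1.442, -0, 1.584, -0.038], TCP at [0.165, -0.655, 0.241] pointing down, gripper open.
Joint ranges: [-2.83, 2.83], [-0.83, 2.19], [0.07, 2.5], [-1.14, 4.28], [0.01, 3], [-2.97, 2.97]. Speed limits (rad/s): [1.89, 1.89, 2.22, 3.14, 3.14, 3.14].

## Interface

Orientations are given as a unit quaternion [w, x, y, z].
In Python, from workcell import * gives the robot as it stands.
- The arm moves only by the shell command python3 -m jog 'ROWS' [FORCE]. ROWS is JSON, a list of rows, each a list of 3 entries, a list of its own where there are three numbers: the shift along the world's x, y, z in m, then the turn, a rotation vector about the world's x, y, z in degrees, then the opening, from 0 (shut) to 1 (fully open). A call has 1 to 12 rows; each row shifts and turns the commanded pose from where the row before left it; what a row does not reach is not made up. A row lasts 1/8 s, in which the tool goes at most 62.5 mm and 10.7 degrees, less where a joint would pass 70% of its speed; a pose out of reach is approached as far as the arm can. A call is refused whole if a number of a shift passes 0.0625 or a number of a turn 10.7, either way. A call with a gripper value outside its range is refused whole. The fingers move at their own pace and stop on an object; FORCE is the grip in N (left out, the last holds). Time passes only in rows, so rows that do not move let the fingers close. It gives the time, the measured TCP pose, the force, the opening and the grip force at its end, in the units of the state.
- state(): the state, without advancing time (a new reading comes with each control period).
- get_image(name): name is "side" or "top" or "wrist"; returns the picture (400x640x3 uint8, red, green, blue); there is no depth.
- get_calibration(name): a dict with "vertical_fov" (degrees; the focal length in pixels is half the picture's height over the tangent of half this angle, whatever the lens; pixels are square), "cx", "cy" (the principal point, pixels), "eye" and "orientation" of the camera in the world. Camera axes: x right, y down, z forward; pixel columns grow to the right and rows downward; lengths in m; the calibration is good to about 2 mm. A picture is of the moment at which its call begins: read the wrist's pose just before it. get_calibration takes no time and is no camera call; for the wrist camera it gives the pose at the moment of the call.
- hand_in(): hands the job in; it is judged then, once.
The state is a dict: "time_s": time; "joint_pos": joint angles; "qd": joint speeds; "joint_torque": joint torques, N m; "tcp_pos": TCP position; "orientation": TCP orientation; "ft_force": force on the tool from outside, world axes, zero at the start; "wrist_torque": the same for the moment, N m; "grip_width": finger opening in m; "grasp_force": force on a finger pad.
Only numpy, scipy, OpenCV 4.12 (cv2) and the standard library are available. Lean on these libraries where they do the work, as an engineer would, in place of code of your own. Each camera call takes 0.05 s, during which the arm holds its last target. There are 200 camera calls.

## Task

Put the four round sample jars into the round aluminium docking cups, each jar in the cup made for its size, one at a time from the biggest jar down to the smallest. Stand each jar upright and flat on the floor of its cup, setting it down and letting go of it rather than dropping it, before going on to the next. Leave the two square bottles standing where they are.

Things in the scene. Friction and masses are not known exactly. Their poses are not given: they have to be found in the camera images.
- jar_biggest_center (a point): Centre (half-way up, on the axis) of the biggest round sample jar: a loose upright cylinder of amber glass with a paper label and a flat grey screw cap nearly as wide as the jar. 65 mm diameter, 60 mm tall with its cap; straight sides. z axis up, along the jar.
- jar_second_center (a point): Centre (half-way up, on the axis) of the second biggest round sample jar: a loose upright cylinder of amber glass with a paper label and a flat grey screw cap nearly as wide as the jar. 50 mm diameter, 64 mm tall with its cap; straight sides. z axis up, along the jar.
- jar_third_center (a point): Centre (half-way up, on the axis) of the third biggest round sample jar: a loose upright cylinder of amber glass with a paper label and a flat grey screw cap nearly as wide as the jar. 35 mm diameter, 64 mm tall with its cap; straight sides. z axis up, along the jar.
- jar_smallest_center (a point): Centre (half-way up, on the axis) of the smallest round sample jar: a loose upright cylinder of amber glass with a paper label and a flat grey screw cap nearly as wide as the jar. 20 mm diameter, 60 mm tall with its cap; straight sides. z axis up, along the jar.
- cup_biggest: Docking cup for the biggest jar: a low, round, open aluminium cup fixed to the bench, with a black floor. 92 mm outside diameter, 80 mm inside, rim 9 mm above the bench, floor 4 mm above the bench. Origin: centre of its underside, on the bench; z up.
- cup_second: Docking cup for the second biggest jar: a low, round, open aluminium cup fixed to the bench, with a black floor. 77 mm outside diameter, 65 mm inside, rim 9 mm above the bench, floor 4 mm above the bench. Origin: centre of its underside, on the bench; z up.
- cup_third: Docking cup for the third biggest jar: a low, round, open aluminium cup fixed to the bench, with a black floor. 62 mm outside diameter, 50 mm inside, rim 9 mm above the bench, floor 4 mm above the bench. Origin: centre of its underside, on the bench; z up.
- cup_smallest: Docking cup for the smallest jar: a low, round, open aluminium cup fixed to the bench, with a black floor. 47 mm outside diameter, 35 mm inside, rim 9 mm above the bench, floor 4 mm above the bench. Origin: centre of its underside, on the bench; z up.
- square_large_center (a point): Centre (half-way up) of the large square reagent bottle, not part of the job: loose, amber, 46 by 46 mm, 60 mm tall including a narrow black round cap 28 mm across. z up, x and y square to its sides.
- square_small_center (a point): Centre (half-way up) of the small square reagent bottle, not part of the job: loose, amber, 34 by 34 mm, 58 mm tall including a narrow black round cap 20 mm across. z up, x and y square to its sides.
Mind the look-alikes: they are no part of the job. Leave any pink look-alike of the part that bears jar_smallest_center alone.

How it is judged:
By the outcome, as a careful person would: the job done as asked, in the order asked, and still so for the second after the job is handed in, with the robot touching nothing.
It also fails if it takes over 99 s, if anything falls off the work surface, if the arm or the gripper's body presses on something with over 40 N, if the wrist force passes 120 N, or if a joint passes its speed limit or range.

## Working session

There is one attempt and no reset: what is moved stays moved. The work goes in short steps, Python scripts to look and compute and a shell command to move; the robot and the scene stay as the last step left them, time stands still between calls to the robot, and variables do not carry over. Pictures are saved under pics/ and viewed, at most 14 in all, crops included, and the job is handed in when it is done.

```bash
mkdir -p pics; ls
python3 - <<'E'
from workcell import *
import cv2
for n in("top","side"):
    cv2.imwrite(f"pics/{n}0.png",get_image(n)[:,:,::-1]); print(get_calibration(n))
s=state();print(s)
E
```

```text
pics
{'vertical_fov': 57.14988609479688, 'cx': 320.47112579711177, 'cy': 207.63828984537207, 'eye': array([0.37392128, 0.02166759, 0.9900779 ]), 'orientation': array([-0.0479891 ,  0.70872382, -0.69967212,  0.07659316])}
{'vertical_fov': 56.45544271962273, 'cx': 319.82874762604786, 'cy': 198.48307480986156, 'eye': array([0.14932854, 0.67276766, 0.64200858]), 'orientation': array([ 0.11412417, -0.23247097,  0.8644682 , -0.43084527])}
{'time_s': 0.1, 'joint_pos': array([-1.36180035e+00,  1.16439501e-01,  1.44220725e+00,  4.46791873e-05,
        1.58399259e+00, -3.77987151e-02]), 'qd': array([-0.0009262 , -0.00256733, -0.00170783, -0.00024331,  0.00185189,
       -0.00102773]), 'joint_torque': array([ 2.93251338e-03, -7.22894025e+01, -6.23863292e+01,  7.83502031e-02,
        2.27225642e-02, -7.08691755e-05]), 'tcp_pos': array([ 0.1648713 , -0.65438863,  0.23997253]), 'orientation': array([-5.23337189e-04,  9.92396033e-01,  1.23084686e-01, -2.24867920e-05]), 'ft_force': array([ 0.75571553, -0.2409516 ,  0.01261412]), 'wrist_torque': array([0.03990015, 0.05988459, 0.02717823]), 'grasp_force': 0.0, 'grip_width': 0.09316587250858775}
```

View pics/top0.png

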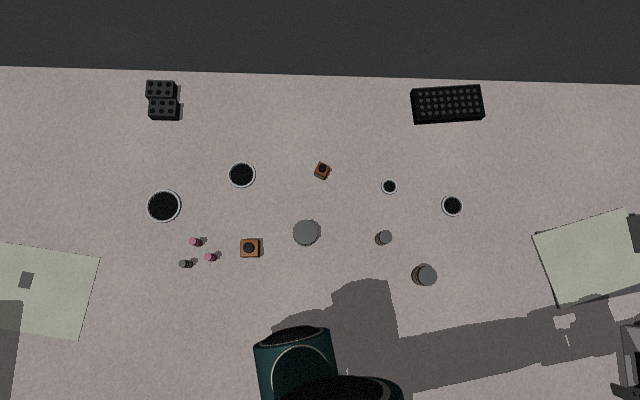

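View pics/side0.png

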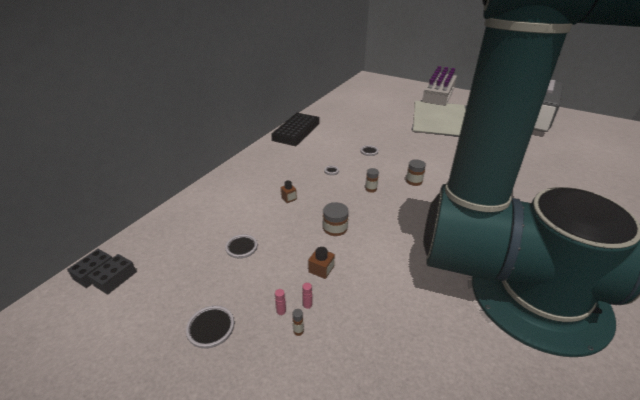

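The top view shows these jars by cap: biggest (307,232), second (425,275), third (384,238), smallest (186,264).
The cups are: biggest (164,206), second (242,174), third (452,205), smallest (389,186).
Possible mix-ups: for the smallest jar, the pink look-alikes at (196,241) and (211,257), which have pink bodies and no grey cap. For the other jars, the square bottles at (251,248) and (322,171). I choose (186,264) for the smallest, since it has a grey cap with amber glass and a label, seen at (298,322) in the side view.

```bash
cat > h.py <<'E'
from workcell import *
import numpy as np, cv2
from scipy.spatial.transform import Rotation as R
def rot(q): return R.from_quat([q[1],q[2],q[3],q[0]]).as_matrix()
def px2w(c,u,v,z):
    f=200/np.tan(np.radians(c["vertical_fov"])/2)
    d=rot(c["orientation"])@np.array([(u-c["cx"])/f,(v-c["cy"])/f,1]); e=np.array(c["eye"])
    return e+d*(z-e[2])/d[2]
def w2px(c,p):
    f=200/np.tan(np.radians(c["vertical_fov"])/2)
    q=rot(c["orientation"]).T@(np.array(p)-c["eye"]); return q[:2]/q[2]*f+[c["cx"],c["cy"]]
E
python3 - <<'E'
from h import *
c=get_calibration("top");s=get_calibration("side")
for n,u,v,z in [("j1",307,232,.06),("j2",425,275,.064),("j3",384,238,.064),("j4",187,264,.06),("p",196,241,.06),("p",211,257,.06),("c1",164,206,.009),("c2",242,174,.009),("c3",452,205,.009),("c4",389,186,.009),("sqL",249,247,.06),("sqS",322,168,.058)]:
    p=px2w(c,u,v,z);print(n,p.round(3),"side",w2px(s,p).round())
im=cv2.imread("pics/top0.png")
a=cv2.resize(im[190:290,140:280],None,fx=4,fy=4,interpolation=2);b=cv2.resize(im[150:300,280:480],None,fx=4,fy=4,interpolation=2)
cv2.imwrite("pics/a.png",a);cv2.imwrite("pics/b.png",b)
E
```

```text
j1 [0.477 0.018 0.06 ] side [337. 208.]
j2 [ 0.372 -0.28   0.064] side [416. 164.]
j3 [ 0.464 -0.178  0.064] side [373. 171.]
j4 [0.393 0.313 0.06 ] side [302. 307.]
p [0.45  0.295 0.06 ] side [282. 288.]
p [0.411 0.256 0.06 ] side [310. 283.]
c1 [0.547 0.401 0.009] side [212. 323.]
c2 [0.639 0.198 0.009] side [242. 244.]
c3 [ 0.563 -0.381  0.009] side [369. 149.]
c4 [ 0.613 -0.207  0.009] side [331. 169.]
sqL [0.437 0.163 0.06 ] side [322. 249.]
sqS [ 0.646 -0.018  0.058] side [289. 182.]
```

View pics/a.png

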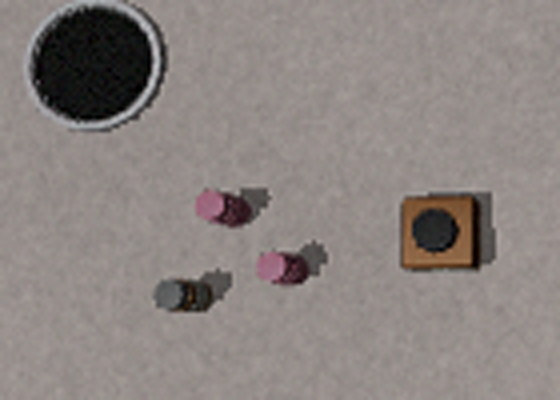

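View pics/b.png

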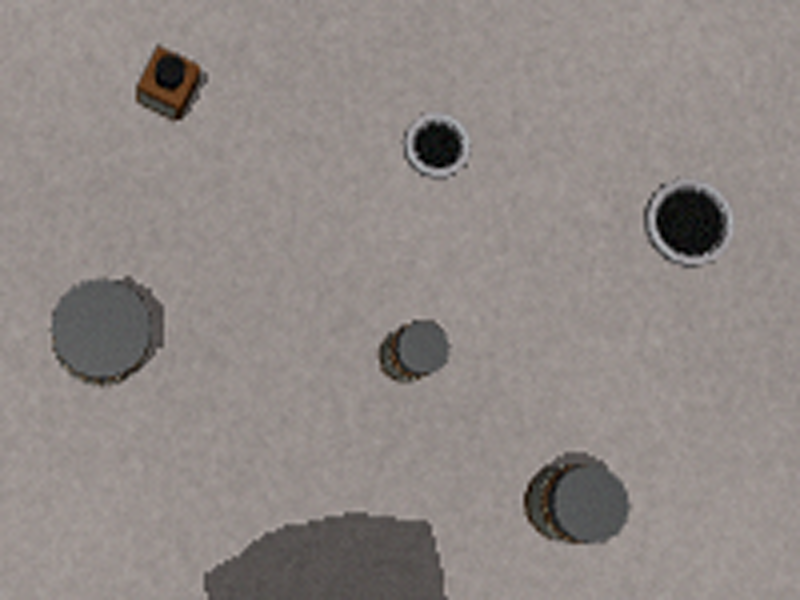

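Crops: the cap of the smallest jar is grey over amber with a label at (182.7,263.7), and the pink look-alikes are at (192.7,241.5) and (208,257). So my choice is right. I'm refining the positions and bringing the wrist camera over jar 1.

```bash
python3 - <<'E'
from h import *
import workcell
print([k for k in dir(workcell) if k[0]!='_'], getattr(workcell,'finger_overhang',None))
c=get_calibration("top");s=get_calibration("side")
for n,u,v,z in [("j1",305.5,232.2,.06),("j2",427.7,275.7,.064),("j3",385.7,236.7,.064),("j4",182.7,263.7,.06),("p",192.7,241.5,.06),("p",208,257,.06),("c1",164,206.2,.009),("c2",242,174,.009),("c3",452.2,205.5,.009),("c4",389.2,186.5,.009)]:
    p=px2w(c,u,v,z);print(n,p.round(3),"side",w2px(s,p).round())
E
python3 -m jog '[[[0.02,0.0585,0],[0,0,0],1],[[0.02,0.0585,0],[0,0,0],1],[[0.02,0.0585,0],[0,0,0],1],[[0.02,0.0585,0],[0,0,0],1],[[0.02,0.0585,0],[0,0,0],1],[[0.02,0.0585,0],[0,0,0],1],[[0.02,0.0585,0],[0,0,0],1],[[0.02,0.0585,0],[0,0,0],1],[[0.02,0.0585,0],[0,0,0],1],[[0.02,0.0585,0],[0,0,0],1],[[0.02,0.0585,0],[0,0,0],1],[[0.01,0.03,0],[0,0,0],1]]' 30
```

```text
['PlanningError', 'finger_overhang', 'get_calibration', 'get_image', 'hand_in', 'state'] 0.022
j1 [0.476 0.022 0.06 ] side [336. 209.]
j2 [ 0.37  -0.286  0.064] side [417. 163.]
j3 [ 0.467 -0.182  0.064] side [373. 170.]
j4 [0.394 0.324 0.06 ] side [299. 311.]
p [0.449 0.303 0.06 ] side [281. 291.]
p [0.411 0.263 0.06 ] side [308. 285.]
c1 [0.546 0.401 0.009] side [213. 323.]
c2 [0.639 0.198 0.009] side [242. 244.]
c3 [ 0.561 -0.381  0.009] side [369. 149.]
c4 [ 0.612 -0.207  0.009] side [332. 169.]
time_s: 1.6
tcp_pos: [0.3948, 0.0207, 0.2405]
orientation: [-0.0, 0.992, 0.124, 0.0]
ft_force: [0.1, -0.1, -0.8]
grip_width: 0.0928
grasp_force: 0.0
```

View wrist.

Run:
```python
from h import *
c=get_calibration("wrist");cv2.imwrite("pics/w1.png",get_image("wrist")[:,:,::-1]);print(c)
print(w2px(c,[.476,.022,.06]))
np.save("w1.npy",c,allow_pickle=True)
```

```text
{'vertical_fov': 59.81715073393454, 'cx': 316.4808609448312, 'cy': 200.44306966255712, 'eye': array([0.47262036, 0.04134059, 0.38550496]), 'orientation': array([ 0.11408852,  0.78158217, -0.60681194, -0.08883916])}
[338.42106513  98.37062787]
```

View pics/w1.png

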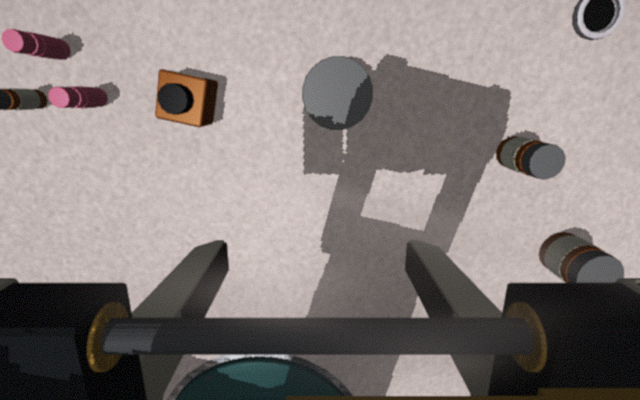

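The wrist view shows the j1 cap at (338,92), j3 at (546,160), j2 at (599,270), the square bottle's cap at (175,99), and cup 4 at (598,15).

Run:
```python
from h import *
c=np.load("w1.npy",allow_pickle=True).item()
for n,u,v,z in [("j1",338,92.5,.06),("j3",546,160,.064),("j2",599,271,.064),("p1",13,40,.06),("p2",60,97,.06),("c4",599,14,.009),("sq",175,99,.06)]: print(n,px2w(c,u,v,z).round(3))
```

```text
j1 [0.481 0.024 0.06 ]
j3 [ 0.471 -0.18   0.064]
j2 [ 0.378 -0.282  0.064]
p1 [0.453 0.306 0.06 ]
p2 [0.415 0.264 0.06 ]
c4 [ 0.615 -0.206  0.009]
sq [0.439 0.164 0.06 ]
```

```bash
python3 -m jog '[[[0.042,0.001,0],[0,0,0],1],[[0.042,0.001,-0.03],[0,0,0],1],[[0,0,-0.05],[0,0,0],1],[[0,0,-0.05],[0,0,0],1],[[0,0,-0.04],[0,0,0],1],[[0,0,-0.028],[0,0,0],1],[[0,0,0],[0,0,0],1],[[0,0,0],[0,0,0],0],[[0,0,0],[0,0,0],0],[[0,0,0],[0,0,0],0],[[0,0,0],[0,0,0],0],[[0,0,0],[0,0,0],0]]' 30
```

```text
time_s: 3.15
tcp_pos: [0.4791, 0.0202, 0.0435]
orientation: [-0.0, 0.992, 0.123, 0.001]
ft_force: [-1.8, 1.6, 7.3]
grip_width: 0.0647
grasp_force: 30.0
```

```bash
python3 -m jog '[[[0,0,0.02],[0,0,0],0],[[0,0,0.04],[0,0,0],0],[[0,0,0.05],[0,0,0],0],[[0,0.055,0],[0,0,0],0],[[0,0.055,0],[0,0,0],0],[[0,0.055,0],[0,0,0],0],[[0,0.055,0],[0,0,0],0],[[0,0.055,0],[0,0,0],0],[[0,0.055,0],[0,0,0],0],[[0,0.05,0],[0,0,0],0],[[0,0,0],[0,0,0],0]]'
python3 - <<'E'
from h import *
c=get_calibration("wrist");cv2.imwrite("pics/w2.png",get_image("wrist")[:,:,::-1])
for p in ([.546,.401,.009],[.394,.324,.06]):print(w2px(c,p))
np.save("w2.npy",c,allow_pickle=True)
E
```

```text
time_s: 4.53
tcp_pos: [0.4779, 0.4026, 0.1518]
orientation: [0.0, 0.992, 0.125, -0.001]
ft_force: [-0.0, 0.4, -3.0]
grip_width: 0.0645
grasp_force: 30.0
[340.25948336 115.77490929]
[386.3596559  332.37331641]
```

View pics/w2.png

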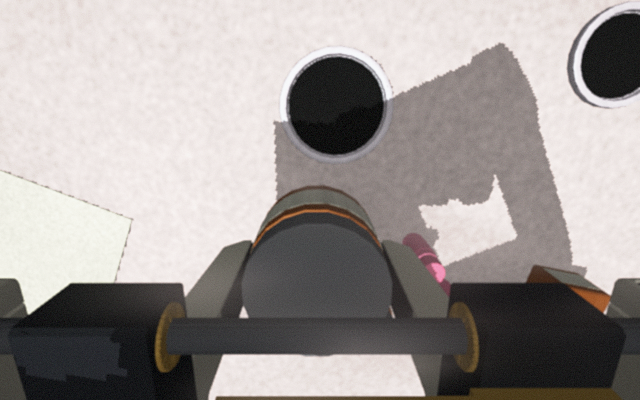

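The wrist view shows cup 1's rim centred at (336,104) and cup 2's at about (623,56). The jar is held with its cap centred at about column 318.

Run:
```python
from h import *
c=np.load("w2.npy",allow_pickle=True).item()
print(px2w(c,336,104,.009),px2w(c,623,56,.009),px2w(c,318,276,.168),w2px(c,[.478,.4026,.168]))
```

```text
[0.55396488 0.40673098 0.009     ] [0.64293061 0.20250356 0.009     ] [0.48706544 0.40503506 0.168     ] [318.23530397 295.95393729]
```

```bash
python3 -m jog '[[[0.04,0.001,0],[0,0,0],0],[[0.031,0,-0.02],[0,0,0],0],[[0,0,-0.04],[0,0,0],0],[[0,0,-0.02],[0,0,0],0],[[0,0,-0.012],[0,0,0],0],[[0,0,-0.006],[0,0,0],0],[[0,0,-0.003],[0,0,0],0],[[0,0,0],[0,0,0],0]]'
```

```text
time_s: 5.58
tcp_pos: [0.5498, 0.4013, 0.0523]
orientation: [-0.0, 0.992, 0.123, 0.0]
ft_force: [-0.1, -0.1, -2.8]
grip_width: 0.0645
grasp_force: 30.0
```

```bash
python3 -m jog '[[[0,0.001,-0.0015],[0,0,0],0],[[0,0,-0.0015],[0,0,0],0],[[0,0,0],[0,0,0],0]]'; python3 -m jog '[[[0,0,-0.001],[0,0,0],0],[[0,0,0],[0,0,0],0]]'
```

```text
time_s: 5.95
tcp_pos: [0.5496, 0.4021, 0.0486]
orientation: [0.0, 0.992, 0.123, -0.0]
ft_force: [-0.1, -0.6, -2.7]
grip_width: 0.0643
grasp_force: 30.0
time_s: 6.2
tcp_pos: [0.5497, 0.4021, 0.0476]
orientation: [0.0, 0.992, 0.123, -0.0]
ft_force: [-0.5, -0.1, -2.2]
grip_width: 0.0648
grasp_force: 30.0
```

```bash
python3 -m jog '[[[0,0,-0.0007],[0,0,0],0],[[0,0,0],[0,0,0],0]]';python3 -m jog '[[[0,0,-0.0005],[0,0,0],0],[[0,0,0],[0,0,0],0]]'
```

```text
time_s: 6.45
tcp_pos: [0.5497, 0.4021, 0.0476]
orientation: [-0.0, 0.992, 0.123, 0.0]
ft_force: [-3.6, -3.0, 4.8]
grip_width: 0.0644
grasp_force: 30.0
time_s: 6.7
tcp_pos: [0.5497, 0.4021, 0.0475]
orientation: [-0.0, 0.992, 0.123, 0.0]
ft_force: [-6.6, -4.3, 10.1]
grip_width: 0.0647
grasp_force: 30.0
```

```bash
python3 -m jog '[[[0,0,0],[0,0,0],0.8],[[0,0,0],[0,0,0],0.95],[[0,0,0],[0,0,0],1],[[0,0,0],[0,0,0],1],[[0,0,0.03],[0,0,0],1],[[0,0,0.05],[0,0,0],1],[[-0.04,0,0.03],[0,0,0],1],[[-0.06,0,0],[0,0,0],1],[[-0.05,0,0],[0,0,0],1],[[0,0,0],[0,0,0],1]]'
python3 - <<'E'
from h import *
c=get_calibration("wrist");w=get_image("wrist")[:,:,::-1];cv2.imwrite("pics/w3.png",w)
np.save("w3.npy",c,allow_pickle=True)
E
```

```text
time_s: 7.95
tcp_pos: [0.3974, 0.4023, 0.157]
orientation: [-0.0, 0.992, 0.124, 0.0]
ft_force: [0.8, -0.1, -0.7]
grip_width: 0.093
grasp_force: 0.0
```

View pics/w3.png

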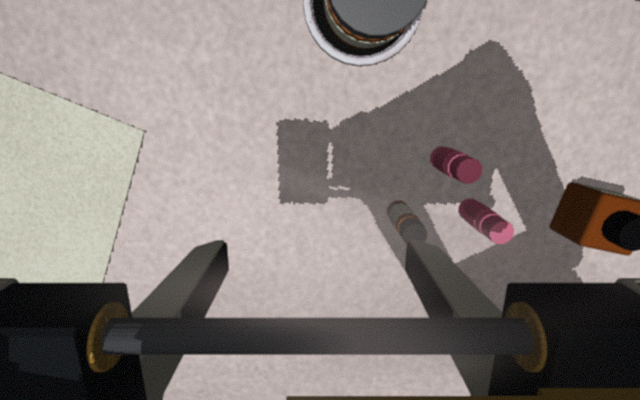

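Jar 1 is seated flat in cup 1 (cap about (375,5)). The smallest jar's cap is at about (412,229), with pinks at (468,171) and (501,232). On to jar 2.

```bash
python3 -m jog '[[[0,-0.0575,0],[0,0,0],1],[[0,-0.0575,0],[0,0,0],1],[[0,-0.0575,0],[0,0,0],1],[[0,-0.0575,0],[0,0,0],1],[[0,-0.0575,0],[0,0,0],1],[[0,-0.0575,0],[0,0,0],1],[[0,-0.0575,0],[0,0,0],1],[[0,-0.0575,0],[0,0,0],1],[[0,-0.0575,0],[0,0,0],1],[[0,-0.0575,0],[0,0,0],1],[[-0.05,-0.0575,0],[0,0,0],1],[[0,-0.0535,0],[0,0,0],1]]'
python3 -m jog '[[[0,0,0],[0,0,0],1]]'
python3 - <<'E'
from h import *
c=get_calibration("wrist");w=get_image("wrist")[:,:,::-1];cv2.imwrite("pics/w4.png",w)
np.save("w4.npy",c,allow_pickle=True)
c=np.load("w3.npy",allow_pickle=True).item()
for p in [(412,229),(468,171),(501,232)]: print(px2w(c,*p,.06).round(3))
E
```

```text
time_s: 9.5
tcp_pos: [0.3571, -0.2762, 0.1572]
orientation: [0.001, 0.993, 0.122, 0.0]
ft_force: [1.4, 0.4, 0.1]
grip_width: 0.093
grasp_force: 0.0
time_s: 9.62
tcp_pos: [0.358, -0.2771, 0.1564]
orientation: [0.0, 0.993, 0.121, -0.0]
ft_force: [-0.1, 0.8, 0.3]
grip_width: 0.093
grasp_force: 0.0
[0.401 0.331 0.06 ]
[0.453 0.307 0.06 ]
[0.416 0.266 0.06 ]
```

View pics/w4.png

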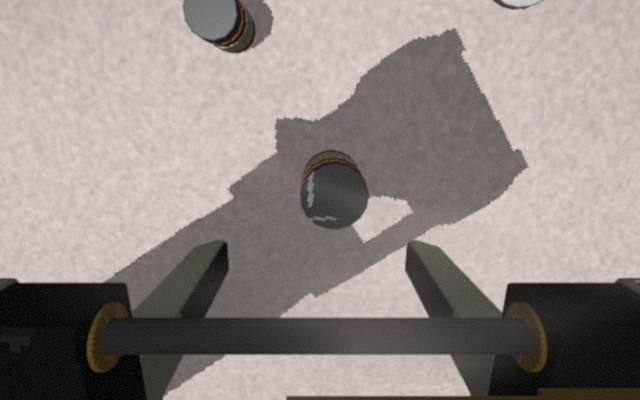

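The j2 cap is at (335,194) and the j3 cap at about (212,15).

Run:
```python
from h import *
c=np.load("w4.npy",allow_pickle=True).item()
print(px2w(c,335,194,.064),px2w(c,212,15,.064))
```

```text
[ 0.37484573 -0.28569633  0.064     ] [ 0.46708176 -0.18317381  0.064     ]
```

```bash
python3 -m jog '[[[0.015,-0.008,0],[0,0,0],1],[[0,0,-0.04],[0,0,0],1],[[0,0,-0.04],[0,0,0],1],[[0,0,-0.0315],[0,0,0],1],[[0,0,0],[0,0,0],1],[[0,0,0],[0,0,0],0],[[0,0,0],[0,0,0],0],[[0,0,0],[0,0,0],0],[[0,0,0],[0,0,0],0],[[0,0,0],[0,0,0],0],[[0,0,0],[0,0,0],0]]' 30
```

```text
time_s: 11.05
tcp_pos: [0.3738, -0.2818, 0.0453]
orientation: [0.0, 0.992, 0.123, 0.0]
ft_force: [-0.2, -0.5, 4.3]
grip_width: 0.0489
grasp_force: 30.0
```

```bash
python3 -m jog '[[[0,0,0],[0,0,0],0],[[0,0,0.02],[0,0,0],0],[[0,0,0.04],[0,0,0],0],[[0,0,0.05],[0,0,0],0],[[0,0,0],[0,0,0],0]]'
```

```text
time_s: 11.68
tcp_pos: [0.3746, -0.2823, 0.1583]
orientation: [0.002, 0.992, 0.123, 0.002]
ft_force: [0.6, 0.0, -1.1]
grip_width: 0.0494
grasp_force: 30.0
```

```bash
python3 -m jog '[[[0.0267,0.0481,0],[0,0,0],0],[[0.0267,0.0481,0],[0,0,0],0],[[0.0267,0.0481,0],[0,0,0],0],[[0.0267,0.0481,0],[0,0,0],0],[[0.0267,0.0481,0],[0,0,0],0],[[0.0267,0.0481,0],[0,0,0],0],[[0.0267,0.0481,0],[0,0,0],0],[[0.0267,0.0481,0],[0,0,0],0],[[0.0267,0.0481,0],[0,0,0],0],[[0.0267,0.0481,0],[0,0,0],0],[[0,0,0],[0,0,0],0],[[0,0,0],[0,0,0],0]]'
```

```text
time_s: 13.18
tcp_pos: [0.64, 0.1991, 0.1532]
orientation: [0.0, 0.992, 0.123, -0.001]
ft_force: [-0.4, 0.2, -0.1]
grip_width: 0.0495
grasp_force: 30.0
```

```bash
python3 -m jog '[[[0.001,0,-0.04],[0,0,0],0],[[0,0,-0.03],[0,0,0],0],[[0,0,-0.018],[0,0,0],0],[[0,0,-0.008],[0,0,0],0],[[0,0,-0.004],[0,0,0],0],[[0,0,0],[0,0,0],0]]'; python3 -m jog '[[[0,0,-0.001],[0,0,0],0],[[0,0,-0.001],[0,0,0],0],[[0,0,0],[0,0,0],0]]'; python3 -m jog '[[[0,0,-0.001],[0,0,0],0],[[0,0,0],[0,0,0],0]]'
```

```text
time_s: 13.92
tcp_pos: [0.6419, 0.1994, 0.0556]
orientation: [-0.0, 0.992, 0.123, 0.0]
ft_force: [0.4, 0.1, -0.3]
grip_width: 0.0497
grasp_force: 30.0
time_s: 14.3
tcp_pos: [0.6417, 0.1994, 0.053]
orientation: [-0.0, 0.992, 0.123, 0.0]
ft_force: [-0.0, -0.0, -0.1]
grip_width: 0.0494
grasp_force: 30.0
time_s: 14.55
tcp_pos: [0.6416, 0.1994, 0.0518]
orientation: [0.0, 0.992, 0.123, -0.0]
ft_force: [-0.1, -1.0, -0.6]
grip_width: 0.0495
grasp_force: 30.0
```

```bash
python3 -m jog '[[[0,0,-0.001],[0,0,0],0],[[0,0,-0.0005],[0,0,0],0],[[0,0,0],[0,0,0],0]]'; python3 -m jog '[[[0,0,-0.0007],[0,0,0],0],[[0,0,0],[0,0,0],0]]'
```

```text
time_s: 14.92
tcp_pos: [0.6416, 0.1994, 0.0504]
orientation: [-0.0, 0.992, 0.123, -0.0]
ft_force: [-0.2, 0.2, -0.7]
grip_width: 0.0492
grasp_force: 30.0
time_s: 15.18
tcp_pos: [0.6416, 0.1994, 0.0497]
orientation: [0.0, 0.992, 0.123, -0.0]
ft_force: [-0.7, 0.5, -1.0]
grip_width: 0.0494
grasp_force: 30.0
```

```bash
python3 -m jog '[[[0,0,-0.0006],[0,0,0],0],[[0,0,0],[0,0,0],0]]'; python3 -m jog '[[[0,0,-0.0005],[0,0,0],0],[[0,0,0],[0,0,0],0]]'
```

```text
time_s: 15.42
tcp_pos: [0.6417, 0.1995, 0.0493]
orientation: [-0.0, 0.992, 0.123, 0.0]
ft_force: [-0.8, 0.5, 1.9]
grip_width: 0.0491
grasp_force: 30.0
time_s: 15.68
tcp_pos: [0.6418, 0.1994, 0.0493]
orientation: [-0.0, 0.992, 0.123, 0.0]
ft_force: [-3.5, -1.3, 6.8]
grip_width: 0.0498
grasp_force: 30.0
```

```bash
python3 -m jog '[[[0,0,0],[0,0,0],0.7],[[0,0,0],[0,0,0],0.8],[[0,0,0],[0,0,0],0.8],[[0,0,0.03],[0,0,0],0.8],[[0,0,0.05],[0,0,0],0.8],[[-0.04,0,0.03],[0,0,0],0.8],[[-0.05,0,0],[0,0,0],0.8],[[0,0,0],[0,0,0],0.8]]'
python3 - <<'E'
from h import *
w=get_image("wrist")[:,:,::-1];cv2.imwrite("pics/w5.png",w)
E
python3 -m jog '[[[-0.0116,-0.0545,0],[0,0,0],0.8],[[-0.0116,-0.0545,0],[0,0,0],0.8],[[-0.0116,-0.0545,0],[0,0,0],0.8],[[-0.0116,-0.0545,0],[0,0,0],0.8],[[-0.0116,-0.0545,0],[0,0,0],0.8],[[-0.0116,-0.0545,0],[0,0,0],0.8],[[-0.0116,-0.0545,0],[0,0,0],0.8],[[0,0,0],[0,0,0],0.8],[[0,0,0],[0,0,0],0.8]]'
```

```text
time_s: 16.68
tcp_pos: [0.5496, 0.1995, 0.1593]
orientation: [-0.0, 0.992, 0.124, 0.0]
ft_force: [0.3, 1.0, -0.5]
grip_width: 0.0742
grasp_force: 0.0
time_s: 17.85
tcp_pos: [0.4708, -0.1823, 0.1584]
orientation: [-0.0, 0.992, 0.123, -0.0]
ft_force: [-0.2, 0.7, 0.6]
grip_width: 0.0742
grasp_force: 0.0
```

View pics/w5.png

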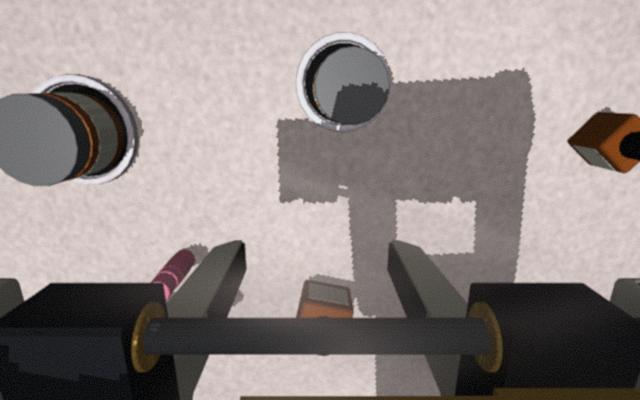

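Jar 2 stands in cup 2 (cap at (350,83), rim at (345,80)), and jar 1 is still in cup 1. Next is jar 3.

```bash
python3 -m jog '[[[-0.002,0,-0.04],[0,0,0],0.8],[[0,0,-0.04],[0,0,0],0.8],[[0,0,-0.033],[0,0,0],0.8],[[0,0,0],[0,0,0],0.8],[[0,0,0],[0,0,0],0],[[0,0,0],[0,0,0],0],[[0,0,0],[0,0,0],0],[[0,0,0],[0,0,0],0],[[0,0,0],[0,0,0],0],[[0,0,0],[0,0,0],0],[[0,0,0],[0,0,0],0],[[0,0,0],[0,0,0],0]]' 20
```

```text
time_s: 19.35
tcp_pos: [0.4686, -0.1822, 0.046]
orientation: [0.0, 0.992, 0.123, 0.0]
ft_force: [-1.8, -0.2, 5.3]
grip_width: 0.035
grasp_force: 20.0
```

```bash
python3 -m jog '[[[0,0,0.02],[0,0,0],0],[[0,0,0.04],[0,0,0],0],[[0,0,0.05],[0,0,0],0],[[0,0,0],[0,0,0],0]]'
```

```text
time_s: 19.85
tcp_pos: [0.4697, -0.1827, 0.1593]
orientation: [0.001, 0.992, 0.123, 0.002]
ft_force: [-0.7, -0.3, -0.5]
grip_width: 0.035
grasp_force: 20.0
```

```bash
python3 -m jog '[[[0.0235,-0.05,0],[0,0,0],0],[[0.0235,-0.05,0],[0,0,0],0],[[0.0235,-0.05,0],[0,0,0],0],[[0.0235,-0.049,0],[0,0,0],0],[[0,0,0],[0,0,0],0],[[0,0,0],[0,0,0],0]]'; python3 -m jog '[[[0,0,-0.04],[0,0,0],0],[[0,0,-0.03],[0,0,0],0],[[0,0,-0.018],[0,0,0],0],[[0,0,-0.008],[0,0,0],0],[[0,0,-0.004],[0,0,0],0],[[0,0,0],[0,0,0],0]]'
```

```text
time_s: 20.6
tcp_pos: [0.562, -0.3806, 0.1542]
orientation: [-0.001, 0.992, 0.123, -0.001]
ft_force: [0.0, -0.6, -0.3]
grip_width: 0.0344
grasp_force: 20.0
time_s: 21.35
tcp_pos: [0.5627, -0.3812, 0.0564]
orientation: [0.0, 0.992, 0.123, 0.0]
ft_force: [-0.6, 1.6, 0.5]
grip_width: 0.0343
grasp_force: 20.0
```

Contact should come at about 0.050.

```bash
python3 -m jog '[[[0,0,-0.0015],[0,0,0],0],[[0,0,-0.0015],[0,0,0],0],[[0,0,-0.001],[0,0,0],0],[[0,0,-0.0007],[0,0,0],0],[[0,0,0],[0,0,0],0]]'; python3 -m jog '[[[0,0,-0.0006],[0,0,0],0],[[0,0,0],[0,0,0],0]]'; python3 -m jog '[[[0,0,-0.0006],[0,0,0],0],[[0,0,0],[0,0,0],0]]'
```

```text
time_s: 21.98
tcp_pos: [0.5625, -0.3811, 0.0509]
orientation: [-0.0, 0.992, 0.123, -0.0]
ft_force: [0.6, 0.6, -1.8]
grip_width: 0.0345
grasp_force: 20.0
time_s: 22.22
tcp_pos: [0.5624, -0.3811, 0.0503]
orientation: [-0.0, 0.992, 0.123, -0.0]
ft_force: [-0.3, -0.3, -0.0]
grip_width: 0.0342
grasp_force: 20.0
time_s: 22.48
tcp_pos: [0.5625, -0.3811, 0.05]
orientation: [0.0, 0.992, 0.123, 0.0]
ft_force: [-1.3, 0.2, 2.6]
grip_width: 0.0348
grasp_force: 20.0
```

```bash
python3 -m jog '[[[0,0,0],[0,0,0],0.5],[[0,0,0],[0,0,0],0.6],[[0,0,0],[0,0,0],0.6],[[0,0,0.03],[0,0,0],0.6],[[0,0,0.05],[0,0,0],0.6],[[-0.05,0,0.03],[0,0,0],0.6],[[-0.05,0,0],[0,0,0],0.6],[[0,0,0],[0,0,0],0.6]]'
python3 - <<'E'
from h import *
w=get_image("wrist")[:,:,::-1];cv2.imwrite("pics/w6.png",w);print(state()["joint_pos"].round(2))
E
```

```text
time_s: 23.48
tcp_pos: [0.4604, -0.3813, 0.1605]
orientation: [0.001, 0.993, 0.122, 0.0]
ft_force: [0.2, 0.2, -0.4]
grip_width: 0.0558
grasp_force: 0.0
[-0.73 -0.02  1.71  0.    1.45  0.59]
```

View pics/w6.png

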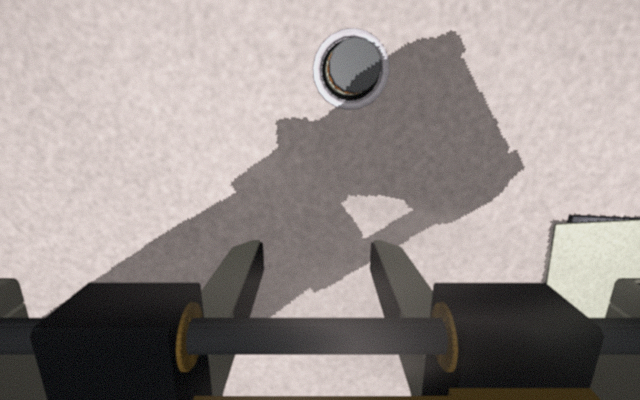

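Jar 3 stands in cup 3 (cap about (355,65), rim about (350,68)). I now travel to jar 4, turning 116° so the jaws close clear of the pinks.

```bash
python3 -m jog '[[[0,0.0595,0],[0,0,10.5],0.6],[[0,0.0595,0],[0,0,10.5],0.6],[[0,0.0595,0],[0,0,10.5],0.6],[[0,0.0595,0],[0,0,10.5],0.6],[[0,0.0595,0],[0,0,10.5],0.6],[[0,0.0595,0],[0,0,10.5],0.6],[[0,0.0595,0],[0,0,10.5],0.6],[[0,0.0595,0],[0,0,10.5],0.6],[[0,0.0595,0],[0,0,10.5],0.6],[[0,0.0595,0],[0,0,10.5],0.6],[[-0.02,0.0595,0],[0,0,10.5],0.6],[[0,0,0],[0,0,0],0.6]]'
python3 -m jog '[[[0,0,0],[0,0,0],0.6]]'
python3 - <<'E'
from h import *
c=get_calibration("wrist");w=get_image("wrist")[:,:,::-1];cv2.imwrite("pics/w7.png",w)
np.save("w7.npy",c,allow_pickle=True);s=state();print(s["joint_pos"].round(2),rot(s["orientation"])[:,1].round(2))
for p in [(.397,.327,.06),(.451,.305,.06),(.413,.2645,.06)]:print(w2px(c,p).round())
E
```

```text
time_s: 25.02
tcp_pos: [0.4413, 0.2773, 0.1593]
orientation: [-0.001, 0.422, 0.907, -0.0]
ft_force: [-0.5, -0.6, 1.0]
grip_width: 0.0554
grasp_force: 0.0
time_s: 25.15
tcp_pos: [0.4426, 0.2737, 0.1594]
orientation: [-0.0, 0.425, 0.905, -0.0]
ft_force: [0.0, -0.3, -0.3]
grip_width: 0.0554
grasp_force: 0.0
[ 0.5  -0.19  1.87 -0.    1.46 -0.19] [ 0.77  0.64 -0.  ]
[313. 112.]
[352. 185.]
[276. 194.]
```

View pics/w7.png

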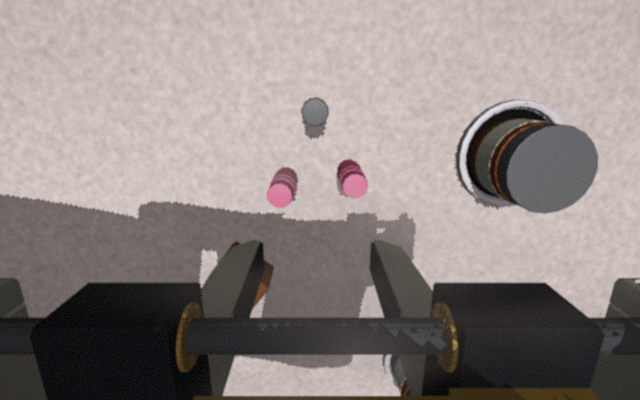

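The j4 grey cap is at (315,110), with pinks at (354,185) and (280,196), which matches the prediction within 2 px. The jaws, closing left-right in the picture, will clear the pinks.

```bash
python3 -m jog '[[[-0.023,0.027,0],[0,0,0],0.6],[[-0.0235,0.0265,0],[0,0,0],0.6],[[0,0,0],[0,0,0],0.6],[[0,0,-0.05],[0,0,0],0.6],[[0,0,-0.04],[0,0,0],0.6],[[0,0,-0.026],[0,0,0],0.6],[[0,0,0],[0,0,0],0.6],[[0,0,0],[0,0,0],0],[[0,0,0],[0,0,0],0],[[0,0,0],[0,0,0],0],[[0,0,0],[0,0,0],0],[[0,0,0],[0,0,0],0]]' 12
```

```text
time_s: 26.7
tcp_pos: [0.3961, 0.3268, 0.0441]
orientation: [0.0, 0.425, 0.905, 0.0]
ft_force: [0.4, 0.4, 2.7]
grip_width: 0.0195
grasp_force: 12.0
```

```bash
python3 -m jog '[[[0,0,0],[0,0,0],0],[[0,0,0],[0,0,0],0]]'
```

```text
time_s: 26.95
tcp_pos: [0.3962, 0.3268, 0.0441]
orientation: [0.0, 0.425, 0.905, 0.0]
ft_force: [0.4, 0.1, 5.7]
grip_width: 0.0196
grasp_force: 12.0
```

```bash
python3 -m jog '[[[0,0,0.02],[0,0,0],0],[[0,0,0.04],[0,0,0],0],[[0,0,0.05],[0,0,0],0],[[0.01,-0.01,0],[0,0,0],0],[[0.026,-0.055,0],[0,0,0],0],[[0.026,-0.055,0],[0,0,0],0],[[0.026,-0.055,0],[0,0,0],0],[[0.026,-0.055,0],[0,0,0],0],[[0.026,-0.055,0],[0,0,0],0],[[0.026,-0.055,0],[0,0,0],0],[[0.026,-0.055,0],[0,0,0],0],[[0.026,-0.055,0],[0,0,0],0]]'; python3 -m jog '[[[0,-0.055,0],[0,0,0],0],[[0,-0.028,0],[0,0,0],0],[[0,0,0],[0,0,0],0],[[0,0,0],[0,0,0],0]]'
```

```text
time_s: 28.45
tcp_pos: [0.6143, -0.1258, 0.1536]
orientation: [-0.0, 0.426, 0.905, -0.0]
ft_force: [0.2, -0.5, -0.7]
grip_width: 0.0195
grasp_force: 12.0
time_s: 28.95
tcp_pos: [0.6138, -0.206, 0.1535]
orientation: [-0.0, 0.426, 0.905, 0.0]
ft_force: [-0.4, 0.5, 0.1]
grip_width: 0.0199
grasp_force: 12.0
```

Contact is expected at about 0.048.

```bash
python3 -m jog '[[[0,0,-0.04],[0,0,0],0],[[0,0,-0.03],[0,0,0],0],[[0,0,-0.018],[0,0,0],0],[[0,0,-0.008],[0,0,0],0],[[0,0,-0.005],[0,0,0],0],[[0,0,-0.002],[0,0,0],0],[[0,0,-0.001],[0,0,0],0],[[0,0,0],[0,0,0],0]]'; python3 -m jog '[[[0,0,-0.0007],[0,0,0],0],[[0,0,0],[0,0,0],0]]'; python3 -m jog '[[[0,0,-0.0006],[0,0,0],0],[[0,0,0],[0,0,0],0]]'
```

```text
time_s: 29.95
tcp_pos: [0.6142, -0.2065, 0.0501]
orientation: [0.0, 0.425, 0.905, 0.0]
ft_force: [0.0, 0.1, 0.2]
grip_width: 0.0197
grasp_force: 12.0
time_s: 30.2
tcp_pos: [0.614, -0.2064, 0.0491]
orientation: [0.0, 0.425, 0.905, -0.0]
ft_force: [0.0, -0.7, -0.1]
grip_width: 0.0193
grasp_force: 12.0
time_s: 30.45
tcp_pos: [0.614, -0.2063, 0.0484]
orientation: [-0.0, 0.425, 0.905, 0.0]
ft_force: [1.1, -0.2, 0.2]
grip_width: 0.0196
grasp_force: 12.0
```

```bash
python3 -m jog '[[[0,0,-0.0005],[0,0,0],0],[[0,0,0],[0,0,0],0]]'; python3 -m jog '[[[0,0,-0.0004],[0,0,0],0],[[0,0,0],[0,0,0],0]]'
```

```text
time_s: 30.7
tcp_pos: [0.6141, -0.2064, 0.0481]
orientation: [0.0, 0.425, 0.905, 0.0]
ft_force: [-1.0, 0.4, 2.1]
grip_width: 0.0196
grasp_force: 12.0
time_s: 30.95
tcp_pos: [0.6143, -0.2064, 0.048]
orientation: [0.0, 0.425, 0.905, 0.0]
ft_force: [-2.0, 0.6, 5.1]
grip_width: 0.0194
grasp_force: 12.0
```

The jar is on the floor. I release it slowly, lift and back away, then check with the top camera.

```bash
python3 -m jog '[[[0,0,0],[0,0,0],0.3],[[0,0,0],[0,0,0],0.4],[[0,0,0],[0,0,0],0.4],[[0,0,0.03],[0,0,0],0.4],[[0,0,0.05],[0,0,0],0.4],[[0,0,0.05],[0,0,0],0.4],[[-0.05,-0.05,0.02],[0,0,0],0.4],[[-0.05,-0.05,0.02],[0,0,0],0.4],[[-0.05,-0.05,0],[0,0,0],0.4],[[-0.05,-0.05,0],[0,0,0],0.4],[[-0.03,-0.05,0],[0,0,0],0.4],[[0,0,0],[0,0,0],0.4]]'
python3 - <<'E'
from h import *
t=get_image("top")[:,:,::-1];s=get_image("side")[:,:,::-1]
cv2.imwrite("pics/t1.png",cv2.resize(t[150:300,140:480],(800,353),interpolation=2));cv2.imwrite("pics/s1.png",cv2.resize(s[130:360,170:450],None,fx=2.6,fy=2.6,interpolation=2))
E
```

```text
time_s: 32.45
tcp_pos: [0.4085, -0.4323, 0.2114]
orientation: [-0.0, 0.427, 0.904, -0.0]
ft_force: [0.1, -0.5, -0.0]
grip_width: 0.0372
grasp_force: 0.0
```

View pics/t1.png

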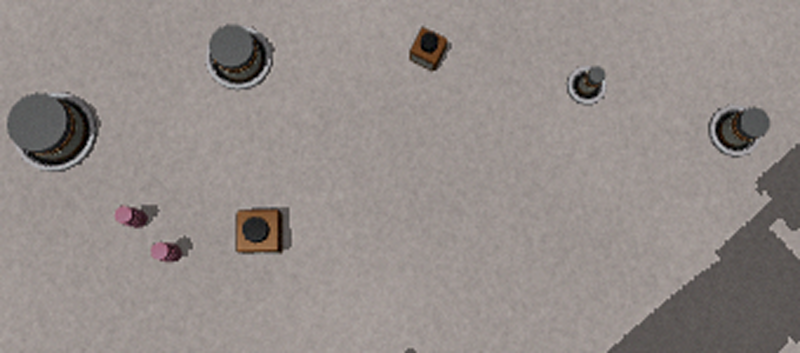

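View pics/s1.png

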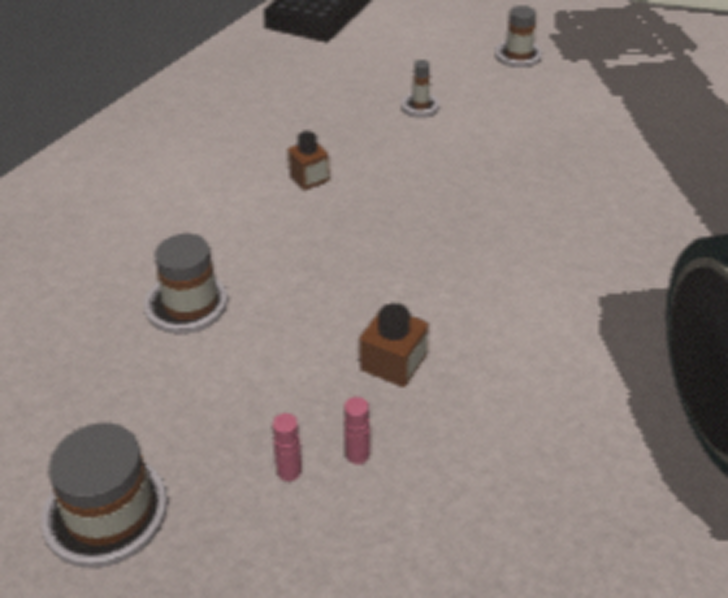

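All four jars stand upright inside their cups in both views. The square bottles and the pink look-alikes have not moved, and the robot is clear.

```bash
python3 -c "
from workcell import *
print(hand_in())"
```

```text
the job is handed in; nothing more can be done
None
```

I put all four jars upright in their matching cups, biggest to smallest, let go of each on its cup floor, left the square bottles and pink look-alikes where they stood, and handed the job in at about 32.5 s; the hand-in returned no verdict.

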